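# Index the carving table and lock it with its pin

### The job

Get the indexing table ready for the next cut on the bangle: turn the round table until the rim hole with the red line points at the lock pin in the guide block, then push the pin fully home through the block into that hole, so that its black knob sits against the block and the table is locked. Leave the other things on the bench where they are.

Things in the scene. Friction and masses are not known exactly. Their poses are not given: they have to be found in the camera images.
- index_base: Grey cast base of the indexing table, screwed down. Origin: on the bench under the middle of the round table; z up. Its guide block (38 mm wide, top 62 mm above the bench, red line along its top) stands beside the table, from y = 92 to 134 mm in the base's frame; a 13 mm bore runs through it along y, at x = 0, 43 mm above the bench. The base's lower parts are under 13 mm high there.
- table (a joint): Angle (rad) of the round table about the vertical through the base's origin, -3.1 to 3.1; positive = counter-clockwise seen from above; 0 = the hole with the red line faces the pin squarely. It starts between 0.5 and 2.0. Stiff bearing: the table stays where it is left and takes about 1.5 N at the handle to turn.
- table_top (a point): Middle of the table's upper face, 56 mm above the bench. The table is a round steel plate 176 mm across, 26 mm thick, with four radial holes in its rim, 90 degrees apart, and four small screw holes in its face. In the middle a brown carved bangle, 70 mm across, is held on a wooden mandrel; the top of its screw is 104 mm above the bench.
- handle (a point): Upright dark wooden handle of the table for turning it, fixed 72 mm from the turning axis, round, 22 mm in diameter at the thickest, from 56 to 112 mm above the bench. This point is on its axis, 85 mm above the bench. With the table at 0 it stands 100 degrees clockwise (seen from above) of the base's +x axis.
- red_hole (a point): Mouth of the rim hole with the red line, 88 mm from the turning axis, 43 mm above the bench; turns with the table. All four holes: 15 mm wide, 28 mm deep, brass mouth countersunk to 21 mm. Only this one has a red line (32 mm long, 4 mm wide) on the face above it; the other three have a short thin dark mark.
- guide_mouth (a point): Middle of the guide block's outer face, where the pin enters, 134 mm from the table's axis, 43 mm above the bench. Fully home, the inner end of the pin's knob rests against this face.
- lock_pin: Loose steel pin lying level in the guide block's bore, drawn back its tip just short of the rim. Shank 12 mm thick, 66 mm long, nose tapered to 4 mm over the last 9 mm; black knob 28 mm across, 18 mm long. Origin: middle of the knob's outer face; the shank points along its own -y. That face is 174 to 179 mm from the table's axis, fully home 152 mm. Slides with about 1 N.
- handpiece: Grey rotary handpiece lying on the bench, 156 mm long, 20 mm thick; bystander. Origin under its middle.
- glaze_jar: Brown-black round jar, 80 mm across, 74 mm high; bystander. Origin under its middle.
- red_cup: Red plastic beaker, 71 mm across, 50 mm high; bystander. Origin under its middle.
- grit_bottle: Clear jar of dark grit with aqua cap, 53 mm across, 96 mm high; bystander. Origin under its middle.
There are look-alikes about, which are no part of the job. Leave any green look-alike of the lock_pin alone.

How it is judged:
At the end, for the whole second after the job is handed in: The table stands within 0.08 rad of the position where the hole with the red line faces the pin; the pin lies in the bore, in line with it within 0.1 rad, with its knob no more than 4 mm off the guide block's face; both are at rest (value of joint table between -0.08 and 0.08 rad and y of lock_pin in the frame of index_base below 0.156 m and distance between lock_pin and guide_mouth below 0.0225 m and angle between the y axis of lock_pin and the y axis of index_base, either way round below 0.1 rad and linear speed of lock_pin below 0.01 m/s and velocity of joint table between -0.05 and 0.05 rad/s); the robot touches nothing.
It fails at once if a bystander (handpiece, jar, red beaker or grit bottle) is moved more than 3 cm (distance of any of handpiece, glaze_jar, red_cup, grit_bottle from where it was at the start of the episode above 0.03 m).
It also fails if it takes over 43 s, if anything falls off the work surface, if the arm or the gripper's body presses on something with over 40 N, if the wrist force passes 120 N, or if a joint passes its speed limit or range.

### The arm

A 6-joint arm with a two-finger parallel gripper is mounted at the origin on a cart in front of the work surface, level with it; the furniture and walls round the work are solid. World frame = base frame: x ahead of the robot, y to its left, z up, the work surface at z = 0. Lengths are in m, angles in rad, forces in N, time in s.
With the tool pointing down it reaches from about 0.35 to 0.725 m from the base axis. Payload 4.3 kg.
Tool frame: the origin (TCP) lies at the very end of the fingers, on their centre line; the grasp point (between the pads) lies 19 mm behind it; z points along the fingers, y is the line along which they close (so a half turn about z gives the same grasp; the last joint's range is limited). The gripper opens to 85 mm and grips with 20 to 120 N. Pads are 22 mm wide; open, the fingers measure 114 mm over their backs; the gripper's body (76 mm by 85 mm) begins 54 mm behind the grasp point. The pads swing forward as they close: fully open they stand 13 mm farther back than shut.
Start: joints at [-1.222, 0.377, 0.081, 1.274, 0, 1.46], TCP at [0.255, -0.516, 0.231] pointing down, gripper open.
Joint ranges: [-2.72, 2.72], [-0.84, 1.66], [-1.02, 1.22], [-1.77, 2.12], [-1.37, 1.28], [-3.14, 3.14]. Speed limits (rad/s): [2.57, 2.57, 3.14, 3.14, 3.14, 3.14].

### API

Orientations are given as a unit quaternion [x, y, z, w].
In Python, from bench import manip gives the robot as it stands.
- The arm moves only by the tool jog_arm, never from a script. Its arguments are lists of equal length, an entry for each row: "travel": the shift along the world's x, y, z in units of 25 mm (1.0 is 25 mm), a list of three; "spin": the turn about the world's z in units of 8 degrees (1.0 is 8 degrees). A call has 1 to 8 rows; each row is the pose to reach, as a shift and turn from the pose commanded when the call began; what a row does not reach only later rows make up. A row lasts 1/10 s, in which the tool goes at most 50 mm and 8.59 degrees, less where a joint would pass 70% of its speed; a pose out of reach is approached as far as the arm can. A call with a gripper value outside its range is refused whole. "fingers" is the finger opening in mm, from 0 to 85.4, set as the call begins (left out, the last holds). The fingers move at their own pace and stop on an object; the grip force is fixed at half the most. Time passes only in rows, so rows that repeat a pose let the fingers close. It gives the time, the measured TCP pose, the force, the opening and the grip force at its end, in the units of the state.
- manip.get_obs(): the state, without advancing time (a new reading comes with each control period).
- manip.snapshot(name): name is "scene" or "top"; returns the picture (480x640x3 uint8, red, green, blue); there is no depth.
- manip.camera_info(name): a dict with "mtx" (3x3 intrinsics, pixels), "T" (4x4, takes a point from camera to world coordinates). Camera axes: x right, y down, z forward; pixel columns grow to the right and rows downward; lengths in m; the calibration is good to about 2 mm. A picture is of the moment at which its call begins. camera_info takes no time and is no camera call.
- manip.hand_in(): hands the job in; it is judged then, once.
Trained networks look in the newest picture that a camera, given by its name, has taken for a name from the list of things; names that differ only in an ending like _2 or _b are one class to them, and where a whole thing is asked for, a point or a joint stands for the part that bears it (a point fixed in the world has none). Each returns a list of dicts, best first, with "conf" (0 to 1); they miss things now and then, are a little off and sometimes report something else, mostly with a low value. They report only what shows in the picture. A call takes as long as a camera call. They do not tell look-alikes from the thing itself.
- manip.regions_of(camera, name): "mask" (480x640 bool, what is visible of it).
- manip.tip_of(camera, name): "location" ([x, y, z] in m, in world coordinates, good to about 4 mm: a listed point, or the origin of a listed thing).
The state is a dict: "t": time; "joint_pos": joint angles; "dq": joint speeds; "joint_efforts": joint torques, N m; "eef_pos": TCP position; "tcp_rot": TCP orientation; "contact_force": force on the tool from outside, world axes, zero at the start; "ft_torque": the same for the moment, N m; "grip_width": opening from 0.0 (shut) to 1.0 (fully open); "grip_force": force on a finger pad.
Only numpy, scipy, OpenCV 4.12 (cv2) and the standard library are available. Lean on these libraries where they do the work, as an engineer would, in place of code of your own. Each camera call takes 0.05 s, during which the arm holds its last target. There are 200 camera calls.

## Working session

There is one attempt and no reset: what is moved stays moved. The work goes in short steps, Python scripts to look and compute and a tool call to move; the robot and the scene stay as the last step left them, time stands still between calls to the robot, and variables do not carry over. Pictures are saved under pics/ and viewed, at most 10 in all, crops included, and the job is handed in when it is done.

Besides the shell and the picture viewer there is one more tool, called after ">>>" as name(argument=value, ...), one argument or row to a line, values as JSON. jog_arm: Moves the arm, as the interface text tells. Its arguments: {"type":"object","properties":{"travel":{"type":"array","items":{"type":"array","items":{"type":"number"}}},"spin":{"type":"array","items":{"type":"number"}},"fingers":{"type":"number"}},"required":["travel","spin"]}

```bash
mkdir -p pics; ls; python3 - <<'E'
from bench import manip
import cv2,numpy as np
ims=[]
for c in("scene","top"):
    im=manip.snapshot(c); cv2.imwrite(f"pics/{c}0.png",im[:,:,::-1])
    for n in("table_top","handle","red_hole","guide_mouth","lock_pin","index_base","handpiece","glaze_jar","red_cup","grit_bottle"):
        try:
            for r in manip.tip_of(c,n)[:3]: print(c,n,round(r["conf"],2),np.round(r["location"],3))
        except Exception as e: print(c,n,e)
o=manip.get_obs();print(o)
E
```

```text
pics
scene table_top 0.55 [ 0.596 -0.015  0.055]
scene handle 0.83 [ 0.669 -0.03   0.086]
scene red_hole 0.86 [ 0.51  -0.012  0.048]
scene guide_mouth 0.85 [0.526 0.096 0.038]
scene guide_mouth 0.74 [ 0.76  -0.048  0.002]
scene lock_pin 0.67 [0.508 0.251 0.014]
scene lock_pin 0.5 [0.504 0.135 0.039]
scene index_base 0.98 [ 0.596 -0.013  0.004]
scene index_base 0.73 [ 0.632 -0.266 -0.002]
scene handpiece 0.9 [ 0.468 -0.272 -0.003]
scene glaze_jar 0.85 [ 0.63  -0.266  0.002]
scene red_cup 0.71 [ 0.736  0.188 -0.004]
scene grit_bottle 0.79 [ 0.76  -0.046  0.002]
scene grit_bottle 0.24 [0.526 0.095 0.042]
top table_top 0.78 [ 0.597 -0.012  0.054]
top handle 0.61 [ 0.667 -0.034  0.086]
top handle 0.26 [0.526 0.1   0.041]
top red_hole 0.86 [ 0.509 -0.008  0.043]
top red_hole 0.58 [ 0.597 -0.015 -0.001]
top guide_mouth 0.98 [0.527 0.1   0.04 ]
top lock_pin 0.87 [0.514 0.25  0.018]
top lock_pin 0.74 [0.505 0.132 0.042]
top index_base 0.56 [ 0.595 -0.017 -0.   ]
top handpiece 0.85 [ 0.471 -0.269 -0.003]
top glaze_jar 0.62 [ 0.627 -0.266  0.003]
top red_cup 0.76 [ 0.737  0.192 -0.004]
top grit_bottle 0.66 [ 0.761 -0.045 -0.002]
{'t': 1.1, 'joint_pos': array([-1.22228803e+00,  3.77301096e-01,  8.10143383e-02,  1.27441280e+00,
        9.69294215e-06,  1.46053353e+00]), 'dq': array([-1.01114387e-04, -1.33699229e-05,  5.40477543e-04, -1.36768811e-03,
        2.42252166e-04,  1.35858923e-03]), 'joint_efforts': array([ 3.31523574e-05, -4.63526630e+01,  2.70163018e+01,  2.53691342e-04,
       -9.06601053e-05,  1.79349161e-05]), 'eef_pos': array([ 0.25467718, -0.51556592,  0.2313343 ]), 'tcp_rot': array([9.73806292e-01, 2.27379208e-01, 1.05619393e-05, 4.74634852e-05]), 'contact_force': array([-0.98205662, -0.28661918,  0.73076237]), 'ft_torque': array([0.0385451 , 0.0014976 , 0.00911762]), 'grip_force': 0.0, 'grip_width': 0.9956287411179061}
```

View pics/scene0.png

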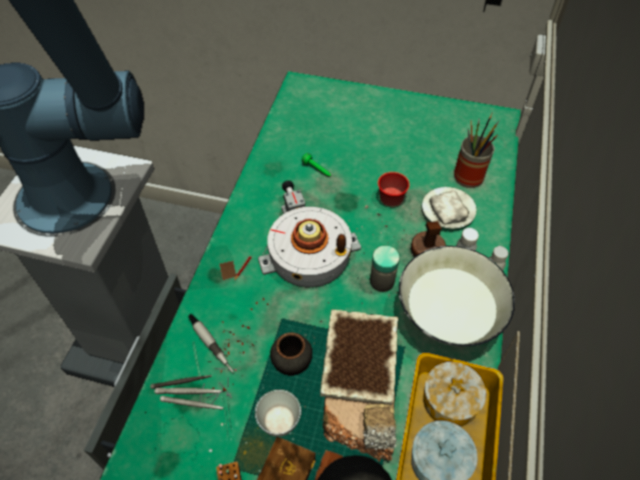

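View pics/top0.png

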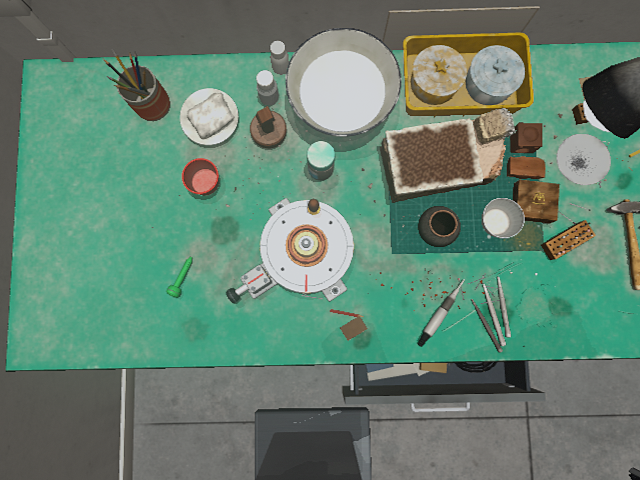

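Scene and top views agree. Candidates for the pin are the steel pin with black knob at top (240,292) / scene (290,190), which sits in the block's bore, and the green look-alike at top (180,277) / scene (313,163), which I'll leave alone. For the hole, the one with the red line is at top (306,284), and the others have dark marks. The red line at top (255,279) belongs to the block. The handle is at top (314,206); the wooden stopper at (265,125) only looks similar. I choose the black-knob pin in the block, and next I'll check it in a crop and measure it.

```bash
cat > h.py <<'E'
from bench import manip
import cv2,numpy as np
def plane(c,uv,z):
    i=manip.camera_info(c);K,T=np.array(i["mtx"]),np.array(i["T"])
    d=T[:3,:3]@np.linalg.inv(K)@[uv[0],uv[1],1.]; return T[:3,3]+d*(z-T[2,3])/d[2]
def red(c,im,C,z,rmin,rmax):
    """centroid & long axis (deg) of red pixels on plane z within ring around C"""
    a=im.astype(int); m=(a[...,0]>130)&(a[...,0]-a[...,1]>70)&(a[...,0]-a[...,2]>70)
    P=np.array([plane(c,(u,v),z) for v,u in np.argwhere(m)])[:,:2]
    r=np.hypot(*(P-C).T); P=P[(r>rmin)&(r<rmax)]
    if len(P)<4: return None
    m=P.mean(0); ax=np.linalg.svd(P-m)[2][0]
    return len(P),m.round(4),np.degrees(np.arctan2(*(m-C)[::-1])).round(1),np.degrees(np.arctan2(ax[1],ax[0])).round(1)
E
python3 - <<'E'
from h import *
C=np.array([.5965,-.0145])
for c in("top","scene"):
    im=cv2.imread(f"pics/{c}0.png")[:,:,::-1]
    print(c,"line",red(c,im,C,.056,.05,.09),"block",red(c,im,C,.062,.092,.136))
im=cv2.imread("pics/top0.png")
cv2.imwrite("pics/crop.png",cv2.resize(im[190:310,160:360],None,fx=4,fy=4,interpolation=3))
# table disc fit
g=im.astype(int); m=((g.min(2)>130)).astype(np.uint8); m[:190]=0;m[310:]=0;m[:,:255]=0;m[:,360:]=0
cs=max(cv2.findContours(m,0,2)[0],key=cv2.contourArea); e=cv2.fitEllipse(cv2.convexHull(cs)); print(e,plane("top",e[0],.056))
for uv in((240,292),(232,296)): print(plane("top",uv,.043))
E
```

```text
top line (27, array([ 0.5241, -0.0123]), np.float64(178.2), np.float64(176.4)) block (37, array([0.5137, 0.0308]), np.float64(151.3), np.float64(-113.0))
scene line (18, array([ 0.5253, -0.0097]), np.float64(176.2), np.float64(-0.4)) block (14, array([0.5352, 0.0833]), np.float64(122.1), np.float64(-57.3))
((302.04736328125, 255.76107788085938), (101.4510726928711, 121.18925476074219), 10.295760154724121) [ 0.57684973 -0.00663813  0.056     ]
[0.51234858 0.11182682 0.043     ]
[0.5051789  0.12691787 0.043     ]
```

View pics/crop.png

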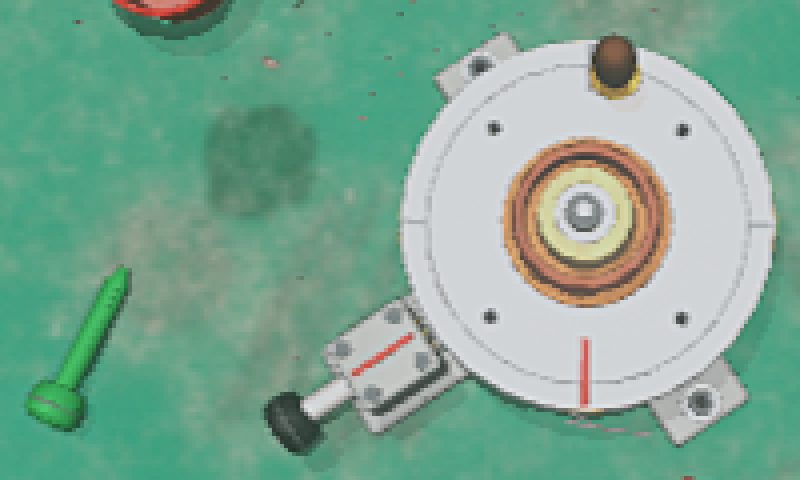

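The crop confirms it. The steel pin with black knob is in the block (crop 295,420), the red-line hole is at crop (585,375), the handle is at (613,65), and the green pin is separate at (70,350). The table stands at about 0.97 rad, so it must turn about 55° clockwise. Next I move above the handle.

>>> jog_arm(
  travel=[
    [16.5,19.3,0],
    [16.5,19.3,0],
    [16.5,19.3,0],
    [16.5,19.3,0],
    [16.5,19.3,0],
    [16.5,19.3,0],
    [16.5,19.3,0],
    [16.5,19.3,0],
  ],
  spin=[17.5,17.5,17.5,17.5,17.5,17.5,17.5,17.5],
  fingers=50,
)

```text
t: 1.9
eef_pos: [0.5157, -0.2098, 0.2316]
tcp_rot: [0.673, 0.74, 0.0, 0.0]
contact_force: [0.0, 0.3, 0.8]
grip_width: 0.587
grip_force: 0.0
```

```bash
cat > s.py <<'E'
from h import *
o=manip.get_obs();q=o["tcp_rot"]
print(o["t"],o["eef_pos"].round(4),"xyaw",np.degrees(2*np.arctan2(q[1],q[0])).round(1),o["joint_pos"].round(2),o["contact_force"].round(1),o["grip_width"]*85.4,o["grip_force"])
E
python3 s.py
```

```text
1.9 [ 0.5157 -0.2098  0.2316] xyaw 95.4 [-0.5   0.34  0.03  1.26 -0.    0.98] [0.  0.3 0.8] 50.1603265318953 0.0
```

>>> jog_arm(
  travel=[
    [6.1,7.1,0],
    [6.1,7.1,0],
    [6.1,7.1,0],
    [6.1,7.1,0],
    [6.1,7.1,0],
    [6.1,7.1,0],
    [6.1,7.1,0],
    [6.1,7.1,0],
  ],
  spin=[8.8,8.8,8.8,8.8,8.8,8.8,8.8,8.8],
)

```text
t: 2.7
eef_pos: [0.6674, -0.0334, 0.2309]
tcp_rot: [0.137, 0.991, 0.0, -0.0]
contact_force: [1.3, 0.1, 0.2]
grip_width: 0.584
grip_force: 0.0
```

```bash
python3 s.py
```

```text
2.7 [ 0.6674 -0.0334  0.2309] xyaw 164.2 [-0.14  0.59  0.41  1.4   0.    0.13] [1.3 0.1 0.2] 49.90661250643588 0.0
```

>>> jog_arm(
  travel=[
    [0,0,-1.6],
    [0,0,-3.2],
    [0,0,-4.8],
    [0,0,-5.8],
    [0,0,-6.4],
    [0,0,-6.4],
  ],
  spin=[0.2,0.2,0.2,0.2,0.2,0.2],
)

```text
t: 3.3
eef_pos: [0.6646, -0.0337, 0.0681]
tcp_rot: [0.127, 0.992, 0.0, -0.003]
contact_force: [-0.7, 0.2, -1.2]
grip_width: 0.585
grip_force: 0.0
```

>>> jog_arm(
  travel=[
    [0,0,0],
    [0,0,0],
    [0,0,0],
    [0,0,0],
    [0,0,0],
  ],
  spin=[0,0,0,0,0],
  fingers=10,
)

```text
t: 3.8
eef_pos: [0.6685, -0.0338, 0.0731]
tcp_rot: [0.127, 0.992, 0.0, 0.002]
contact_force: [0.5, 2.7, 5.8]
grip_width: 0.239
grip_force: 58.9
```

```bash
python3 s.py
```

```text
3.8 [ 0.6685 -0.0338  0.0731] xyaw 165.4 [-0.15  0.64  0.1   1.02  0.    0.11] [0.5 2.7 5.8] 20.417626691008415 58.907416462898254
```

>>> jog_arm(
  travel=[
    [-0.09,-0.29,0],
    [-0.21,-0.56,0],
    [-0.36,-0.82,0],
    [-0.54,-1.07,0],
    [-0.74,-1.29,0],
    [-0.96,-1.5,0],
    [-1.21,-1.67,0],
    [-1.47,-1.82,0],
  ],
  spin=[-0.75,-1.5,-2.25,-3,-3.75,-4.5,-5.25,-6],
)

```text
t: 4.6
eef_pos: [0.6304, -0.0807, 0.0731]
tcp_rot: [0.521, 0.854, -0.001, 0.001]
contact_force: [-3.3, 0.2, 8.5]
grip_width: 0.237
grip_force: 59.6
```

```bash
python3 s.py; cat > m.py <<'E'
from h import *
C=np.array([.5965,-.0145])
for c in("top","scene"):
    im=manip.snapshot(c); cv2.imwrite(f"pics/{c}_{manip.get_obs()['t']:.2f}.png",im[:,:,::-1])
    print(c,"line",red(c,im,C,.056,.05,.087),"block",red(c,im,C,.062,.1,.136))
    for n in("red_hole","handle","guide_mouth","table_top","lock_pin"):
        for r in manip.tip_of(c,n)[:2]:
            d=r["location"][:2]-C; print(n,round(r["conf"],2),r["location"].round(3) if hasattr(r["location"],"round") else r["location"],np.degrees(np.arctan2(d[1],d[0])).round(1),np.hypot(*d).round(3))
E
python3 m.py
```

```text
4.6 [ 0.6304 -0.0807  0.0731] xyaw 117.2 [-0.23  0.58 -0.01  0.98 -0.    0.87] [-3.3  0.2  8.5] 20.27967633239723 59.61356520652771
top line (19, array([0.5507, 0.0445]), np.float64(127.8), np.float64(128.0)) block (24, array([0.535, 0.083]), np.float64(122.2), np.float64(121.6))
red_hole 0.87 [0.5455, 0.0556, 0.0411] 126.0 0.087
guide_mouth 0.8 [0.5264, 0.0973, 0.0387] 122.1 0.132
lock_pin 0.66 [0.5074, 0.1352, 0.0385] 120.8 0.174
lock_pin 0.61 [0.5143, 0.2495, 0.0147] 107.3 0.277
scene line None block (13, array([0.5347, 0.0848]), np.float64(121.9), np.float64(-60.9))
red_hole 0.85 [0.548, 0.057, 0.05] 124.1 0.086
handle 0.88 [0.6322, -0.0778, 0.0842] -60.6 0.073
handle 0.67 [0.4681, -0.2663, -0.0007] -117.0 0.283
guide_mouth 0.84 [0.5223, 0.0958, 0.0412] 123.9 0.133
table_top 0.76 [0.5951, -0.0173, 0.0562] -116.6 0.003
lock_pin 0.56 [0.4989, 0.1361, 0.0355] 122.9 0.179
```

>>> jog_arm(
  travel=[
    [-0.14,-0.07,0],
    [-0.26,-0.12,0],
    [-0.26,-0.12,0],
    [-0.26,-0.12,0],
  ],
  spin=[-0.35,-0.7,-0.7,-0.7],
)

```text
t: 5.6
eef_pos: [0.6237, -0.0837, 0.0731]
tcp_rot: [0.561, 0.828, -0.001, 0.001]
contact_force: [-4.7, -0.4, 9.1]
grip_width: 0.237
grip_force: 59.6
```

```bash
python3 s.py; python3 m.py | grep -E "line|hole|handle"
```

```text
5.6 [ 0.6237 -0.0837  0.0731] xyaw 111.8 [-0.23  0.57 -0.03  0.97 -0.    0.96] [-4.7 -0.4  9.1] 20.20851134565134 59.62984263896942
top line (28, array([0.5594, 0.0451]), np.float64(121.9), np.float64(121.4)) block (23, array([0.5348, 0.0832]), np.float64(122.3), np.float64(121.4))
red_hole 0.75 [0.5503, 0.0615, 0.0431] 121.3 0.089
handle 0.2 [0.5053, 0.1355, 0.0415] 121.3 0.176
scene line None block None
red_hole 0.64 [0.5523, 0.06, 0.0488] 120.7 0.087
handle 0.77 [0.6249, -0.0835, 0.0843] -67.6 0.075
```

The red line is at 121.9° and the block at about 122°, so the table is aligned. I'll release, rise and go behind the pin.

>>> jog_arm(
  travel=[
    [0,0,0],
    [0,0,0],
    [0,0,0],
    [0,0,1.2],
    [0,0,3],
    [0,0,4.6],
  ],
  spin=[0,0,0,0,0,0],
  fingers=46,
)

```text
t: 6.8
eef_pos: [0.6234, -0.0824, 0.1872]
tcp_rot: [0.561, 0.828, -0.0, -0.001]
contact_force: [0.6, 0.2, 0.3]
grip_width: 0.536
grip_force: 0.0
```

>>> jog_arm(
  travel=[
    [-0.8,1.5,0],
    [-1.6,3,0],
    [-2.5,4.5,0],
    [-3.3,6,0],
    [-4.2,7.5,0],
    [-5,9,0],
    [-5.4,9.75,0],
    [-5.4,9.75,0],
  ],
  spin=[0,0.6,1.25,1.25,1.25,1.25,1.25,1.25],
  fingers=0,
)

```text
t: 7.6
eef_pos: [0.4871, 0.1634, 0.1862]
tcp_rot: [0.484, 0.875, -0.0, -0.0]
contact_force: [0.7, -0.7, -0.4]
grip_width: -0.003
grip_force: 0.0
```

```bash
python3 s.py; python3 m.py
```

```text
7.6 [0.4871 0.1634 0.1862] xyaw 122.0 [ 0.2   0.27 -0.19  1.11  0.    1.21] [ 0.7 -0.7 -0.4] -0.2542843214024888 0.0
top line (27, array([0.5594, 0.0449]), np.float64(122.0), np.float64(121.7)) block (36, array([0.5126, 0.0303]), np.float64(151.9), np.float64(-112.6))
red_hole 0.92 [0.5534, 0.0615, 0.0427] 119.6 0.087
handle 0.81 [0.6229, -0.0815, 0.084] -68.5 0.072
guide_mouth 0.82 [0.5235, 0.0992, 0.0413] 122.7 0.135
table_top 0.79 [0.5974, -0.011, 0.0545] 75.6 0.004
scene line (24, array([0.5601, 0.0447]), np.float64(121.6), np.float64(-59.2)) block (14, array([0.5352, 0.0833]), np.float64(122.1), np.float64(-57.3))
red_hole 0.69 [0.5541, 0.0574, 0.0512] 120.5 0.083
guide_mouth 0.67 [0.5263, 0.0994, 0.0421] 121.6 0.134
table_top 0.97 [0.5961, -0.0146, 0.0569] -166.0 0.0
table_top 0.59 [0.5955, -0.0167, 0.0028] -114.4 0.002
lock_pin 0.68 [0.5097, 0.2519, 0.0154] 108.0 0.28
lock_pin 0.62 [0.5018, 0.137, 0.0371] 122.0 0.179
```

>>> jog_arm(
  travel=[
    [0,0,-1.5],
    [0,0,-3],
    [0,0,-4.5],
    [0,0,-5.7],
    [0,0,-6.25],
    [0,0,-6.25],
  ],
  spin=[0,0,0,0,0,0],
)

```text
t: 8.8
eef_pos: [0.4865, 0.1607, 0.0278]
tcp_rot: [0.486, 0.874, -0.002, -0.002]
contact_force: [-0.8, -0.9, 0.3]
grip_width: 0.001
grip_force: 0.0
```

>>> jog_arm(
  travel=[
    [0.1,-0.17,0],
    [0.21,-0.34,0],
    [0.32,-0.51,0],
    [0.42,-0.68,0],
    [0.53,-0.85,0],
    [0.63,-1.02,0],
    [0.7,-1.12,0],
    [0.76,-1.22,0],
  ],
  spin=[0,0,0,0,0,0,0,0],
)

```text
t: 9.6
eef_pos: [0.5081, 0.131, 0.0302]
tcp_rot: [0.486, 0.874, 0.001, -0.0]
contact_force: [-0.6, 4.5, 2.2]
grip_width: 0.004
grip_force: 2.0
```

```bash
python3 s.py; python3 m.py|grep -E "pin|line"
```

```text
9.6 [0.5081 0.131  0.0302] xyaw 121.8 [ 0.13  0.43 -0.4   0.74  0.    1.15] [-0.6  4.5  2.2] 0.32999399588129613 1.9609301463983542
top line (27, array([0.5594, 0.0449]), np.float64(122.0), np.float64(121.7)) block (39, array([0.5128, 0.0305]), np.float64(151.7), np.float64(-112.7))
lock_pin 0.44 [0.5135, 0.1181, 0.0404] 122.0 0.156
scene line (25, array([0.5605, 0.0443]), np.float64(121.5), np.float64(-58.2)) block (16, array([0.5344, 0.0846]), np.float64(122.1), np.float64(-57.2))
lock_pin 0.55 [0.5086, 0.1227, 0.0396] 122.6 0.163
lock_pin 0.39 [0.5099, 0.2484, 0.0115] 108.2 0.277
```

>>> jog_arm(
  travel=[
    [0.04,-0.07,0],
    [0.08,-0.13,0],
    [0.12,-0.19,0],
    [0.15,-0.24,0],
    [0.15,-0.24,0],
  ],
  spin=[0,0,0,0,0],
)

```text
t: 10.7
eef_pos: [0.5115, 0.1256, 0.0301]
tcp_rot: [0.486, 0.874, 0.001, -0.001]
contact_force: [-1.0, 4.1, 0.9]
grip_width: -0.007
grip_force: 2.3
```

>>> jog_arm(
  travel=[
    [0.02,-0.03,0],
    [0.03,-0.05,0],
    [0.03,-0.05,0],
  ],
  spin=[0,0,0],
)

```text
t: 11.0
eef_pos: [0.5115, 0.1256, 0.0301]
tcp_rot: [0.486, 0.874, 0.002, -0.002]
contact_force: [-2.6, 7.6, 1.5]
grip_width: 0.003
grip_force: 4.2
```

```bash
python3 s.py; python3 m.py|grep -E "pin|line|mouth"
```

```text
11.0 [0.5115 0.1256 0.0301] xyaw 121.9 [ 0.12  0.43 -0.39  0.75  0.01  1.13] [-2.6  7.6  1.5] 0.2841702996258002 4.196178740967298
top line (27, array([0.5594, 0.0449]), np.float64(122.0), np.float64(121.7)) block (39, array([0.5146, 0.0341]), np.float64(149.3), np.float64(-112.8))
guide_mouth 0.62 [0.5257, 0.1029, 0.0397] 121.1 0.137
lock_pin 0.58 [0.5147, 0.1136, 0.0451] 122.6 0.152
scene line (25, array([0.5602, 0.0443]), np.float64(121.7), np.float64(-59.7)) block (17, array([0.5345, 0.0842]), np.float64(122.1), np.float64(-57.6))
guide_mouth 0.69 [0.5264, 0.0999, 0.0428] 121.5 0.134
guide_mouth 0.43 [0.6318, -0.268, 0.0009] -82.1 0.256
lock_pin 0.61 [0.5147, 0.1188, 0.0391] 121.5 0.156
lock_pin 0.45 [0.511, 0.2483, 0.0149] 108.0 0.276
```

Stopped at about 153 mm with rising force, which matches fully home. I'll press a bit more, retreat and look.

>>> jog_arm(
  travel=[
    [0.03,-0.05,0],
    [0.06,-0.1,0],
    [0.06,-0.1,0],
  ],
  spin=[0,0,0],
)

```text
t: 11.9
eef_pos: [0.5115, 0.1255, 0.0301]
tcp_rot: [0.485, 0.874, 0.004, -0.004]
contact_force: [-5.7, 15.3, 4.2]
grip_width: -0.002
grip_force: 8.2
```

>>> jog_arm(
  travel=[
    [-0.2,0.3,0],
    [-0.5,0.8,0],
    [-0.9,1.5,0],
    [-1,1.7,1],
    [-1,1.7,3],
    [-1,1.7,5],
    [-1,1.7,6],
    [-1,1.7,6],
  ],
  spin=[0,0,0,0,0,0,0,0],
)

```text
t: 12.7
eef_pos: [0.4919, 0.1641, 0.1847]
tcp_rot: [0.486, 0.874, 0.003, 0.004]
contact_force: [-0.0, -0.4, -1.1]
grip_width: 0.006
grip_force: 0.0
```

```bash
python3 s.py; python3 m.py|grep -E "pin|line|mouth"; python3 -c "
import cv2,glob
a=cv2.imread(sorted(glob.glob('pics/top_1*'))[-1])[190:320,200:370];b=cv2.imread(sorted(glob.glob('pics/scene_1*'))[-1])[150:300,230:400]
cv2.imwrite('pics/f.png',cv2.vconcat([cv2.resize(a,(390,298),interpolation=3),cv2.resize(b,(390,298),interpolation=3)]))"
```

```text
12.7 [0.4919 0.1641 0.1847] xyaw 121.8 [ 0.2   0.27 -0.19  1.1  -0.    1.22] [-0.  -0.4 -1.1] 0.4831584740563276 0.0
top line (27, array([0.5594, 0.0449]), np.float64(122.0), np.float64(121.7)) block (37, array([0.5115, 0.0278]), np.float64(153.6), np.float64(-112.6))
guide_mouth 0.69 [0.5234, 0.101, 0.0418] 122.3 0.137
lock_pin 0.42 [0.5177, 0.1154, 0.0439] 121.2 0.152
lock_pin 0.29 [0.5976, -0.011, 0.0566] 72.6 0.004
scene line (24, array([0.5601, 0.0447]), np.float64(121.6), np.float64(-59.2)) block (14, array([0.5352, 0.0833]), np.float64(122.1), np.float64(-57.3))
guide_mouth 0.94 [0.5258, 0.0972, 0.0416] 122.3 0.132
guide_mouth 0.53 [0.553, 0.0638, 0.0462] 119.1 0.09
lock_pin 0.4 [0.5127, 0.1169, 0.0392] 122.5 0.156
```

View pics/f.png

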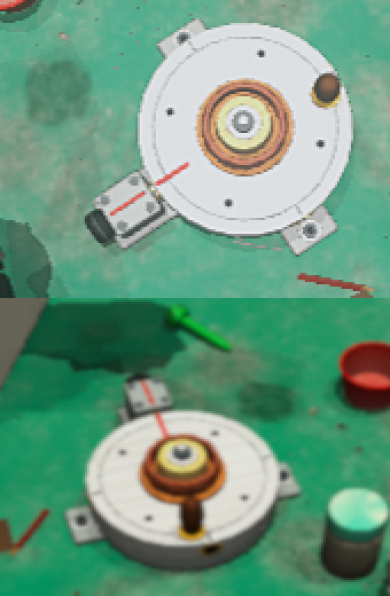

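The crop shows the two red lines collinear (crop 115,213 to 188,165) and the knob against the block (100,225) with no shank showing.

```bash
python3 -c "
from bench import manip
print(manip.hand_in())"
```

```text
the job is handed in; nothing more can be done
None
```

I handed the job in with the red-line hole turned to face the pin (within about 0.5° in the images), the pin pushed home with its knob against the block, and the arm clear; the hand-in returned no verdict.

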